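# Set the air distributor and open the air

### The arm

A 7-joint arm with a two-finger parallel gripper is mounted at the origin on a cart in front of the work surface, level with it; the furniture and walls round the work are solid. World frame = base frame: x ahead of the robot, y to its left, z up, the work surface at z = 0. Lengths are in m, angles in rad, forces in N, time in s.
With the tool pointing down it reaches from about 0.4 to 0.875 m from the base axis. Payload 6.5 kg.
Tool frame: the origin (TCP) lies midway between the tips of the shut fingers; the grasp point (between the pads) lies 19 mm behind it; z points along the fingers, y is the line along which they close (so a half turn about z gives the same grasp; the last joint's range is limited). The gripper opens to 85 mm and grips with 20 to 120 N. Pads are 22 mm wide; open, the fingers measure 114 mm over their backs; the gripper's body (76 mm by 85 mm) begins 54 mm behind the grasp point. The pads swing forward as they close: fully open they stand 13 mm farther back than shut.
Start: joints at [1.159, 0.536, -0.004, 1.538, 0.003, 1.067, -0.071], TCP at [0.22, -0.612, 0.231] pointing down, gripper open.
Joint ranges: [-2.7, 2.7], [-0.37, 2.16], [-1.27, 1.26], [0.24, 2.4], [-1.31, 4.45], [0.19, 1.91], [-2.76, 2.76]. Speed limits (rad/s): [2.39, 2.39, 3.14, 3.14, 3.14, 3.14, 3.14].

### API

Orientations are given as a unit quaternion [x, y, z, w].
In Python, from plant import arm gives the robot as it stands.
- The arm moves only by the tool send_rows, never from a script. Its argument "deltas" is a list of rows, each a list of 7 numbers: the shift along the tool's x, y, z normalised to -1 to 1, where 1 is 0.25 m, then the turn, a rotation vector about the tool's x, y, z normalised to -1 to 1, where 1 is 5 degrees, then the opening, from -1 (shut) to 1 (fully open), so that 0 is half open. A call has 1 to 10 rows; each row shifts and turns the commanded pose from where the row before left it, along the tool's axes as they then stand; what a row does not reach is not made up. A row lasts 1/10 s, in which the tool goes at most 50 mm and 8.59 degrees, less where a joint would pass 70% of its speed; a pose out of reach is approached as far as the arm can. A call with a number of a shift or a turn outside -1 to 1 is refused whole. A call with a gripper value outside its range is refused whole. The fingers move at their own pace and stop on an object; the grip force is fixed at half the most. Time passes only in rows, so rows that do not move let the fingers close. It gives the time, the measured TCP pose, the force, the opening and the grip force at its end, in the units of the state.
- arm.get_state(): the state, without advancing time (a new reading comes with each control period).
- arm.capture(name): name is "scene" or "top" or "wrist"; returns the picture (400x640x3 uint8, blue, green, red); there is no depth.
- arm.get_calibration(name): a dict with "fx", "fy", "cx", "cy" (pixels), "rvec" (rotation vector, rad) and "tvec" (3), from world to camera coordinates, as OpenCV has them. Camera axes: x right, y down, z forward; pixel columns grow to the right and rows downward; lengths in m; the calibration is good to about 2 mm. A picture is of the moment at which its call begins: read the wrist's pose just before it. get_calibration takes no time and is no camera call; for the wrist camera it gives the pose at the moment of the call.
- arm.hand_in(): hands the job in; it is judged then, once.
The state is a dict: "clock": time; "joint_pos": joint angles; "joint_vel": joint speeds; "tau": joint torques, N m; "eef_pos": TCP position; "tool_rot": TCP orientation; "force": force on the tool from outside, world axes, zero at the start; "torque": the same for the moment, N m; "finger_gap": finger opening in m; "grasp_force": force on a finger pad.
Only numpy, scipy, OpenCV 4.12 (cv2) and the standard library are available. Lean on these libraries where they do the work, as an engineer would, in place of code of your own. Each camera call takes 0.05 s, during which the arm holds its last target. There are 200 camera calls.

### The job

Push the upright tab of the air distributor's selector round until it has clicked in at the outlet marked with the cross-shaped tag, and only then press the push button on the bench fully down and let it come up again. Only push with the fingertips, without forcing the tab: grip nothing, and leave the loose things on the bench where they lie.

Things in the scene. Friction and masses are not known exactly. Their poses are not given: they have to be found in the camera images.
- distributor: fixed air distributor: grey round foot plate 256 mm across and 8 mm thick, origin at the centre of its underside, on the bench; a dark round valve body 100 mm across stands on it up to z 42 mm, with the selector on top. It stands at any yaw up to about 20 degrees either way. Its own -x points roughly to the robot: that is the closed position, where the tab starts; the four outlets are at 35 and 70 degrees to either side of it
- axis (a point): point on the upright turning axis of the selector, at its top face, 56 mm above the bench
- selector (a joint): turn of the selector about the upright axis, rad, 0 = closed position (arm along the distributor's own -x), positive anticlockwise seen from above, stops at -1.36 and 1.36. A sprung ball gives five click positions: -1.22, -0.61, 0, 0.61, 1.22. It takes about 2 to 5 N at the tab to push it over the ridge halfway between two positions; the last 0.15 rad or so into a position it runs by itself, and stays there when let go
- tab (a point): middle of the pushing part of the upright tab: a black plate 7 mm thick (across), 24 mm long (along the arm), standing on the selector's arm 74 mm out from the axis; its top is 95 mm above the bench, this point 88 mm, and its free height begins 53 mm above the bench. Nothing else of the distributor is higher than 61 mm
- index (a point): point on the line of the selector's arm, 105 mm out from the axis, 14 mm beyond the arm's nose tip, 49 mm above the bench: it lies right above the middle of a tag when the selector has clicked in at that tag's outlet
- tag_cross: the wanted tag: a flat dark steel plus-shaped cross, 36 x 36 mm, arms 11 mm wide, 4 mm thick, lying on the foot plate at one of the four outlets, 105 mm from the axis; origin at the centre of its underside, 8 mm above the bench
- tag_round: a tag of another outlet: flat dark steel disc, 34 mm across, 4 mm thick; origin at the centre of its underside
- tag_square: a tag of another outlet: flat dark steel square, 30 x 30 mm, 4 mm thick; origin at the centre of its underside
- tag_bar: a tag of another outlet: flat dark steel bar, 11 x 36 mm, 4 mm thick; origin at the centre of its underside
- air_button (a joint): travel of the push button, m, 0 = up, 0.006 = fully down; a spring returns it. It takes 4 N to push it fully down
- air_button_top (a point): centre of the top of the push button, 22 mm above the bench: a black button 34 mm across in a round grey housing 50 mm across and 12 mm high, fixed to the bench, to the right of the distributor; it is pressed straight down
- spark_plug: loose spark plug 78 x 18 mm lying between distributor and button; to be left alone
- feeler_gauge: loose feeler gauge 95 x 22 x 14 mm lying beyond the button; to be left alone
- ratchet: loose ratchet 194 x 30 x 16 mm lying at the near edge; to be left alone
- penlight: loose torch 113 x 20 mm lying behind the distributor; to be left alone
- tape_roll: loose roll of tape 68 mm across, 19 mm high, at the near left; to be left alone
- grease_tub: loose tub 60 mm across, 74 mm high, behind the distributor; to be left alone
Things that resemble listed ones, but are neither listed nor needed, are in the scene too. Leave any purple or turquoise look-alike of the part that bears air_button alone.

How it is judged:
On the way, in this order (a step that is already met when the one before it is completed fails the run):
1. the selector has clicked in at the cross-shaped tag, the button still up (horizontal distance between index and tag_cross below 0.015 m and value of joint air_button below 0.002 m), for 0.3 s.
2. the button is pressed down with the selector at the cross-shaped tag (horizontal distance between index and tag_cross below 0.015 m and value of joint air_button above 0.0045 m), for 0.05 s.
At the end, for the whole second after the job is handed in: The selector rests clicked in at the cross-shaped tag (its index point within 15 mm of the tag's middle), the button has been pressed at least 4.5 mm down since then and is up again (within 2 mm) (all of step 1 and velocity of joint selector between -0.1 and 0.1 rad/s); the robot touches nothing.
It fails at once if the button is pressed while the selector is not at the cross-shaped tag (value of joint air_button above 0.003 m and horizontal distance between index and tag_cross above 0.02 m).
It fails at once if the selector is gripped or forced (over 30 N from the fingers) (contact force between the fingers and distributor above 30 N).
It fails at once if a loose thing is lifted, carried or shoved by more than 20 mm (distance of any of spark_plug, feeler_gauge, ratchet, penlight, tape_roll, grease_tub from where it was at the start of the episode above 0.02 m).
It also fails if it takes over 64 s, if anything falls off the work surface, if the arm or the gripper's body presses on something with over 40 N, if the wrist force passes 120 N, or if a joint passes its speed limit or range.

## Working session

There is one attempt and no reset: what is moved stays moved. The work goes in short steps, Python scripts to look and compute and a tool call to move; the robot and the scene stay as the last step left them, time stands still between calls to the robot, and variables do not carry over. Pictures are saved under pics/ and viewed, at most 10 in all, crops included, and the job is handed in when it is done.

Besides the shell and the picture viewer there is one more tool, called as name(argument=value, ...) on one line, values as JSON. send_rows: Moves the arm, as the interface text tells. Its arguments: {"type":"object","properties":{"deltas":{"type":"array"}},"required":["deltas"]}

```bash
mkdir -p pics; ls; cat > h.py <<'E'
import numpy as np, cv2
from plant import arm
def ray(cal,u,v,z):
    R,_=cv2.Rodrigues(np.array(cal["rvec"],float)); t=np.array(cal["tvec"],float).ravel()
    d=R.T@np.array([(u-cal["cx"])/cal["fx"],(v-cal["cy"])/cal["fy"],1]); c=-R.T@t
    return c+d*(z-c[2])/d[2]
def proj(cal,p):
    K=np.array([[cal["fx"],0,cal["cx"]],[0,cal["fy"],cal["cy"]],[0,0,1]])
    return cv2.projectPoints(np.array(p,float).reshape(-1,1,3),np.array(cal["rvec"],float),np.array(cal["tvec"],float),K,None)[0].reshape(-1,2)
E
python3 - <<'E'
from h import *
s=arm.get_state(); print(s["eef_pos"],s["tool_rot"],s["clock"],s["finger_gap"],s["force"])
for n in("top","scene"):
    cv2.imwrite(f"pics/{n}0.png",arm.capture(n)); c=arm.get_calibration(n);print(n,c)
E
```

```text
pics
[ 0.22004943 -0.61096197  0.23040723] [ 9.85088074e-01  1.72048696e-01 -2.12744973e-04 -8.29163240e-04] 0.0 0.08537063276102412 [0.91585462 0.08436919 0.21162115]
top {'fx': 507.86183954948433, 'fy': 507.86183954948433, 'cx': 314.6905603268696, 'cy': 204.57116739552643, 'rvec': array([ 2.17795503, -2.18977046,  0.10238717]), 'tvec': array([0.03066963, 0.58987626, 1.49756532])}
scene {'fx': 485.2477612819502, 'fy': 485.2477612819502, 'cx': 314.4648214529584, 'cy': 193.85788612855015, 'rvec': array([ 1.31930329, -2.3366074 ,  0.86621112]), 'tvec': array([0.34914296, 0.39241919, 0.9102676 ])}
```

View pics/top0.png

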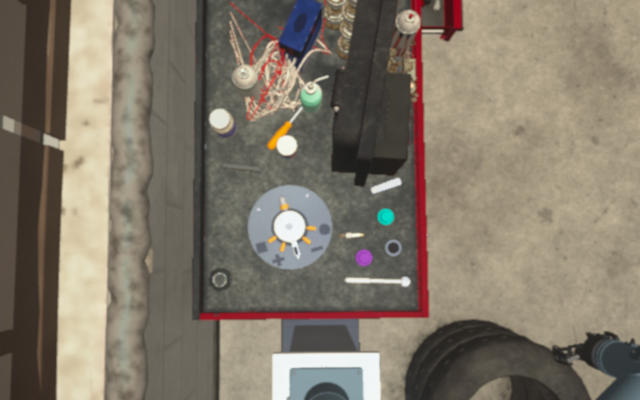

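View pics/scene0.png

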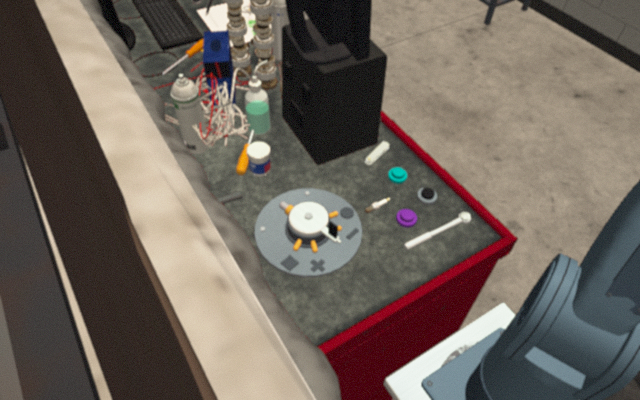

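The top view shows the plate at about (290,226) and the tab at about (296,252). The tags are cross (278,260), square (261,246), bar (317,249) and round (324,229), and the black/grey button is at (393,248). In the scene view the cross is at (317,266) and the button at (428,195). I'll measure these precisely.

```bash
python3 - <<'E'
from h import *
im=cv2.imread("pics/top0.png"); c=arm.get_calibration("top")
g=cv2.cvtColor(im,cv2.COLOR_BGR2GRAY); 
def blob(img,u,v,r,lo,hi):
    m=cv2.inRange(img,lo,hi); w=np.zeros_like(m); cv2.circle(w,(u,v),r,255,-1); m&=w
    n,l,s,ce=cv2.connectedComponentsWithStats(m); i=1+np.argmax(s[1:,4]); return ce[i],s[i]
print(g[226-2:226+3,250:256].mean(), g[260,270:286],g[229,316:334],g[248,384:402])
# plate: bluish grey
hsv=cv2.cvtColor(im,cv2.COLOR_BGR2HSV);print(hsv[215,265],hsv[300,265])
m=cv2.inRange(hsv,(100,25,70),(130,120,200)); w=np.zeros_like(m); cv2.circle(w,(290,226),48,255,-1)
n=max(cv2.findContours(m&w,0,1)[0],key=cv2.contourArea); e=cv2.fitEllipse(cv2.convexHull(n)); print("plate",e)
C=ray(c,*e[0],.008);print(C)
for nm,u,v in(("cross",278,260),("square",261,246),("bar",317,249),("round",324,229)):
    ce,s=blob(g,u,v,9,0,85); p=ray(c,*ce,.012); d=p-C; print(nm,ce,s[4],p,np.hypot(*d[:2]),np.degrees(np.arctan2(d[1],d[0])))
ce,s=blob(g,393,248,8,0,60);print("button",ce,s[4],ray(c,*ce,.022))
a=im[175:280,235:345]; cv2.imwrite("pics/crop.png",np.hstack([cv2.resize(a,None,fx=5,fy=5,interpolation=2)]))
E
```

```text
157.36666666666667 [156 150 135 120 112 108 105 104 103 104 109 119 128 134 146 156] [166 157 146 125 108 103 103 104 103 104 103 102 103 113 130 137 123 106] [ 99 131 144 126  88  62  58  58  60  60  59  60  59  62  90 129 142 123]
[101  21 169] [ 30  20 101]
plate ((293.19647216796875, 229.648681640625), (71.66197967529297, 81.39583587646484), 39.14714431762695)
[0.51584177 0.09256336 0.008     ]Traceback (most recent call last):
  File "<stdin>", line 14, in <module>
  File "<stdin>", line 6, in blob
    return _wrapfunc(a, 'argmax', axis=axis, out=out, **kwds)
    return bound(*args, **kwds)
ValueError: attempt to get argmax of an empty sequence
```

```bash
python3 - <<'E'
from h import *
from scipy.optimize import least_squares
im=cv2.imread("pics/top0.png"); c=arm.get_calibration("top")
g=cv2.cvtColor(im,cv2.COLOR_BGR2GRAY); hsv=cv2.cvtColor(im,cv2.COLOR_BGR2HSV)
def blob(img,u,v,r,lo,hi):
    m=cv2.inRange(img,lo,hi); w=np.zeros_like(m); cv2.circle(w,(u,v),r,255,-1); m&=w
    n,l,s,ce=cv2.connectedComponentsWithStats(m); i=1+np.argmax(s[1:,4]); return ce[i],s[i]
m=cv2.inRange(hsv,(92,12,120),(125,120,255)); w=np.zeros_like(m); cv2.circle(w,(290,226),50,255,-1)
n=max(cv2.findContours(m&w,0,1)[0],key=cv2.contourArea); e=cv2.fitEllipse(cv2.convexHull(n)); print("plate",e)
C=ray(c,*e[0],.008);print(C)
P=[]
for nm,u,v in(("cross",278,260),("square",261,246),("bar",317,249),("round",324,229)):
    ce,s=blob(g,u,v,9,0,128); p=ray(c,*ce,.012); P.append(p[:2]); d=p-C; print(nm,ce,s[4],p,np.hypot(*d[:2]),np.degrees(np.arctan2(d[1],d[0])))
P=np.array(P); f=least_squares(lambda x:np.hypot(*(P-x).T)-.105,C[:2]); d=P-f.x
print("axis from tags",f.x,f.fun,np.degrees(np.arctan2(d[:,1],d[:,0]))%360)
ce,s=blob(g,393,248,8,0,90);print("button",ce,s[4],ray(c,*ce,.022))
ce,s=blob(g,296,253,9,200,255);print("nose",ce,ray(c,*ce,.056))
cv2.imwrite("pics/crop.png",cv2.resize(im[175:280,235:345],None,fx=5,fy=5,interpolation=2))
E
```

```text
plate ((289.6740417480469, 226.86123657226562), (83.6535873413086, 84.29527282714844), 77.73507690429688)
[0.52430357 0.10316577 0.008     ]
cross [277.83870968 259.90322581] 62 [0.42549583 0.13857691 0.012     ] 0.10496151549163188 160.28311742756438
square [260.44545455 247.59090909] 110 [0.46250738 0.19067299 0.012     ] 0.10712741679177701 125.229120574053
bar [316.66666667 248.5       ] 36 [0.45880436 0.02218822 0.012     ] 0.10415138230028387 -128.96788706689446
round [324.17708333 229.02083333] 96 [ 0.51708217 -0.00077857  0.012     ] 0.1041948817882499 -93.97416413225483
axis from tags [0.52411408 0.10448771] [-6.56178394e-04  9.40019127e-04  6.45794002e-05  5.00886293e-04] [160.93135537 125.55782445 231.56583352 266.17825684]
button [392.9125 247.45  ] 80 [ 0.46062249 -0.20532359  0.022     ]
nose [296.75675676 250.72972973] [0.45281382 0.08081626 0.056     ]
```

View pics/crop.png

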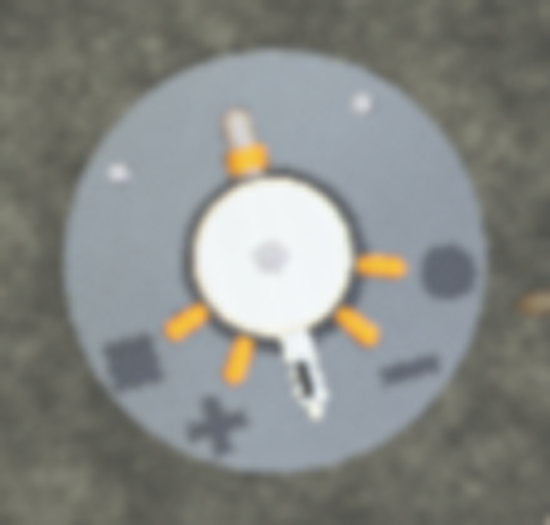

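Axis ≈ (0.524, 0.104), with the closed position at 196° and the cross at 161°. That means turning clockwise by 0.61, so the tab gets pushed towards +y from its -y side. The button is at (0.461, -0.205). First I square up the tool and move over.

send_rows(deltas=[[0,0,0,0,0,0.99,-1],[0,0,0,0,0,0.99,-1],[0,0,0,0,0,0.99,-1],[0,0,0,0,0,0.99,-1],[0.104,-0.16,0,0,0,0,-1],[0.104,-0.16,0,0,0,0,-1],[0.104,-0.16,0,0,0,0,-1],[0.104,-0.16,0,0,0,0,-1],[0.104,-0.16,0,0,0,0,-1],[0.104,-0.16,0,0,0,0,-1]])

```text
clock: 1.1
eef_pos: [0.3768, -0.3696, 0.2311]
tool_rot: [1.0, 0.0, -0.0, -0.0]
force: [0.4, -1.2, 1.0]
finger_gap: 0.0001
grasp_force: 0.0
```

send_rows(deltas=[[0.034,-0.175,0,0,0,0,-1],[0.034,-0.175,0,0,0,0,-1],[0.034,-0.175,0,0,0,0,-1],[0.034,-0.175,0,0,0,0,-1],[0.034,-0.175,0,0,0,0,-1],[0.034,-0.175,0,0,0,0,-1],[0.034,-0.175,0,0,0,0,-1],[0.034,-0.175,0,0,0,0,-1],[0.034,-0.175,0,0,0,0,-1],[0,0,0,0,0,0,-1]])

```text
clock: 2.1
eef_pos: [0.4532, 0.0288, 0.2315]
tool_rot: [1.0, 0.005, 0.001, -0.001]
force: [-0.3, -0.3, -0.9]
finger_gap: 0.0002
grasp_force: 0.0
```

send_rows(deltas=[[0,0,0.16,0,0,0,-1],[0,0,0.16,0,0,0,-1],[0,0,0.16,0,0,0,-1],[0,0,0.1,0,0,0,-1],[0,0,0.06,0,0,0,-1],[0,0,0,0,0,0,-1],[0,0,0,0,0,0,-1]])

```text
clock: 2.8
eef_pos: [0.4526, 0.0219, 0.0715]
tool_rot: [1.0, -0.0, -0.0, 0.0]
force: [-0.5, -0.1, -0.6]
finger_gap: -0.0001
grasp_force: 0.0
```

```bash
python3 - <<'E'
from h import *
print(arm.get_state()["eef_pos"],arm.get_state()["force"])
a=arm.capture("scene"); b=arm.capture("wrist")
cv2.imwrite("pics/a.png",np.hstack([cv2.resize(a[150:300,220:420],(400,300)),cv2.resize(b,(400,250))[:250] if 0 else cv2.copyMakeBorder(cv2.resize(b,(400,250)),0,50,0,0,0)]))
E
```

```text
[0.45262552 0.02186607 0.07145481] [-0.48024036 -0.1493643  -0.62222546]
```

View pics/a.png

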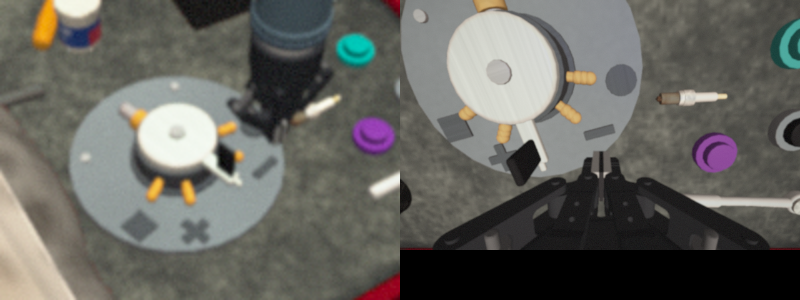

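The fingertips stand clear on the tab's -y side (tab at about (225,160) in the left half, gripper at (270,130)). I start pushing.

send_rows(deltas=[[0,-0.03,0,0,0,0,-1],[0,-0.03,0,0,0,0,-1],[0,-0.03,0,0,0,0,-1],[0,-0.03,0,0,0,0,-1],[0,-0.012,0,0,0,0,-1],[0,-0.012,0,0,0,0,-1],[0,-0.012,0,0,0,0,-1],[0,-0.012,0,0,0,0,-1],[0,-0.012,0,0,0,0,-1],[0,-0.012,0,0,0,0,-1]])

```text
clock: 3.9
eef_pos: [0.4519, 0.069, 0.0711]
tool_rot: [1.0, -0.0, -0.001, 0.001]
force: [-1.6, -5.2, 1.7]
finger_gap: 0.0002
grasp_force: 2.0
```

send_rows(deltas=[[0,-0.012,0,0,0,0,-1],[0,-0.012,0,0,0,0,-1],[0,-0.012,0,0,0,0,-1],[0,-0.012,0,0,0,0,-1]])

```text
clock: 4.3
eef_pos: [0.4527, 0.0829, 0.0713]
tool_rot: [1.0, 0.0, 0.0, -0.0]
force: [-0.7, -2.2, 0.6]
finger_gap: -0.0002
grasp_force: 0.7
```

send_rows(deltas=[[0,-0.012,0,0,0,0,-1],[0,-0.012,0,0,0,0,-1],[0,-0.012,0,0,0,0,-1]])

```text
clock: 4.6
eef_pos: [0.4528, 0.0919, 0.0714]
tool_rot: [1.0, 0.0, 0.0, -0.0]
force: [-1.4, -0.4, -0.2]
finger_gap: 0.0001
grasp_force: 0.3
```

The force fell away, so the ridge is probably passed. I look before backing off.

```bash
python3 - <<'E'
from h import *
a=arm.capture("scene"); b=arm.capture("wrist")
cv2.imwrite("pics/b.png",np.hstack([cv2.resize(a[150:300,220:420],(400,300)),cv2.copyMakeBorder(cv2.resize(b,(400,250)),0,50,0,0,0)]))
E
```

```text
(no output)
```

View pics/b.png

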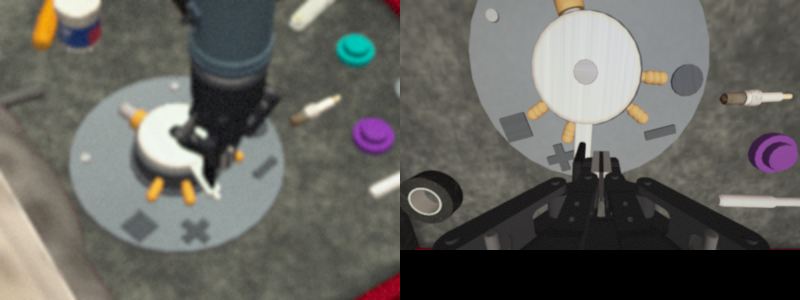

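The arm stands about halfway, near the ridge, with the cross still to the left of its nose (560,157). I keep pushing gently.

send_rows(deltas=[[0,-0.01,0,0,0,0,-1],[0,-0.01,0,0,0,0,-1],[0,-0.01,0,0,0,0,-1],[0,-0.01,0,0,0,0,-1],[0,0,0,0,0,0,-1],[0,0,0,0,0,0,-1]])

```text
clock: 5.3
eef_pos: [0.4526, 0.1013, 0.0713]
tool_rot: [1.0, 0.0, -0.0, 0.0]
force: [0.3, -0.6, -0.6]
finger_gap: -0.0003
grasp_force: 0.0
```

```bash
python3 - <<'E'
from h import *
a=arm.capture("scene"); b=arm.capture("wrist")
cv2.imwrite("pics/c.png",np.hstack([cv2.resize(a[150:300,220:420],(400,300)),cv2.copyMakeBorder(cv2.resize(b,(400,250)),0,50,0,0,0)]))
E
```

```text
(no output)
```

View pics/c.png

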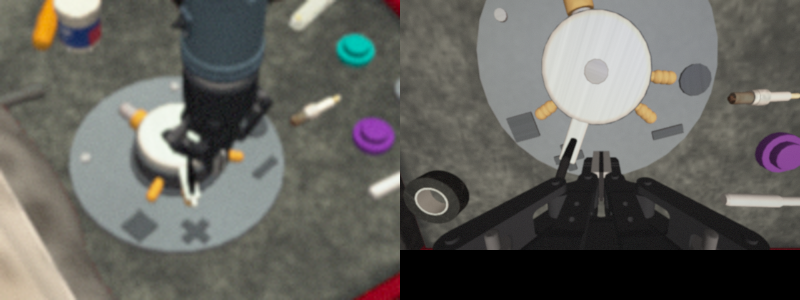

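The tab has run ahead of the fingers and the nose now points at the cross (570,157). I back off, rise and check.

send_rows(deltas=[[0,0.06,0,0,0,0,-1],[0,0.12,0,0,0,0,-1],[0,0.12,0,0,0,0,-1],[0,0,-0.16,0,0,0,-1],[0,0,-0.16,0,0,0,-1],[0,0.18,0,0,0,0,-1],[0,0.18,0,0,0,0,-1],[0,0.18,0,0,0,0,-1],[0,0.18,0,0,0,0,-1],[0,0,0,0,0,0,-1]])

```text
clock: 6.4
eef_pos: [0.4517, -0.1608, 0.1514]
tool_rot: [1.0, -0.005, 0.0, 0.002]
force: [0.2, 0.6, -0.6]
finger_gap: 0.0
grasp_force: 0.0
```

```bash
python3 - <<'E'
from h import *
print(arm.get_state()["eef_pos"])
b=arm.capture("wrist"); c=arm.get_calibration("wrist"); a=arm.capture("top")
cv2.imwrite("pics/d.png",np.hstack([cv2.resize(a[175:280,235:345],(400,382)),cv2.copyMakeBorder(cv2.resize(b,(400,250)),0,132,0,0,0)]))
print("button expected wrist px (half scale .625):",proj(c,[.4606,-.2053,.022])*.625)
E
```

```text
[ 0.45173903 -0.16081796  0.15137286]
button expected wrist px (half scale .625): [[232.29204054 116.53245313]]
```

View pics/d.png

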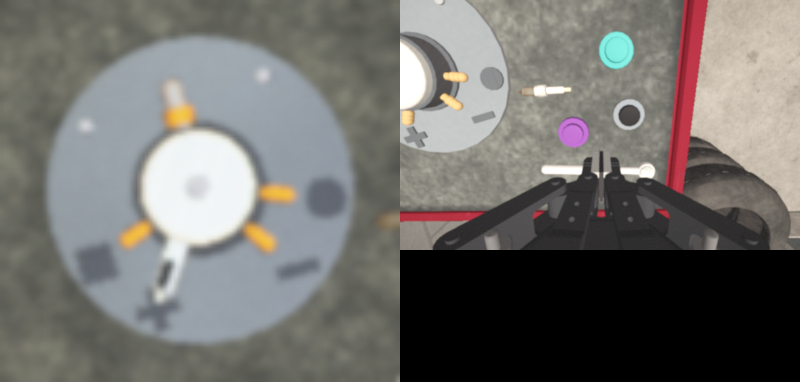

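The selector rests pointing at the cross. In the wrist view the button at (229,114) is within 3 px of the predicted spot. Next I go over it and down.

send_rows(deltas=[[0.036,0.1,0,0,0,0,-1],[0,0.1,0,0,0,0,-1],[0,0,0,0,0,0,-1],[0,0,0.16,0,0,0,-1],[0,0,0.16,0,0,0,-1],[0,0,0.12,0,0,0,-1],[0,0,0.03,0,0,0,-1],[0,0,0,0,0,0,-1],[0,0,0,0,0,0,-1]])

```text
clock: 7.4
eef_pos: [0.4628, -0.2033, 0.035]
tool_rot: [1.0, 0.001, 0.001, 0.0]
force: [0.6, 0.3, 0.6]
finger_gap: 0.0002
grasp_force: 0.0
```

send_rows(deltas=[[0,0,0.02,0,0,0,-1],[0,0,0.02,0,0,0,-1],[0,0,0.01,0,0,0,-1],[0,0,0.01,0,0,0,-1],[0,0,0.01,0,0,0,-1],[0,0,0.004,0,0,0,-1],[0,0,0,0,0,0,-1],[0,0,0,0,0,0,-1]])

```text
clock: 8.2
eef_pos: [0.462, -0.2039, 0.016]
tool_rot: [1.0, 0.0, 0.0, 0.0]
force: [-2.0, 0.6, 9.9]
finger_gap: 0.0001
grasp_force: 5.5
```

The force is 9.9 N with the tip at z 16 mm, so the button is fully down. I raise the tool clear.

send_rows(deltas=[[0,0,-0.02,0,0,0,-1],[0,0,-0.08,0,0,0,-1],[0,0,-0.16,0,0,0,-1],[0,0,-0.16,0,0,0,-1],[0,0,-0.1,0,0,0,-1],[0,0,0,0,0,0,-1],[0,0,0,0,0,0,-1],[0,0,0,0,0,0,-1]])

```text
clock: 9.0
eef_pos: [0.4607, -0.2034, 0.1441]
tool_rot: [1.0, 0.0, -0.001, -0.0]
force: [-1.5, 0.1, 0.3]
finger_gap: 0.0002
grasp_force: 0.0
```

```bash
python3 - <<'E'
from h import *
s=arm.get_state();print(s["eef_pos"],s["force"]); print(arm.hand_in())
E
```

```text
[ 0.46067247 -0.20340265  0.14408679] [-1.47371413  0.07645258  0.29177086]
the job is handed in; nothing more can be done
None
```

The selector is clicked in at the cross-shaped tag, checked in the top view. The button was then pressed fully down (9.9 N) and released, and the job is handed in; no verdict was returned.

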